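# Stand the blue trimming tool in the jar, leaning on its blue side

## Robot

A 7-joint arm with a two-finger parallel gripper is mounted at the origin on the work surface. World frame = base frame: x ahead of the robot, y to its left, z up, the work surface at z = 0. Lengths are in mm, angles in rad, forces in N, time in s.
With the tool pointing down it reaches from about 400 to 900 mm from the base axis. Payload 5.6 kg.
Tool frame: the origin (TCP) lies midway between the tips of the shut fingers; the grasp point (between the pads) lies 19 mm behind it; z points along the fingers, y is the line along which they close (so a half turn about z gives the same grasp; the last joint's range is limited). The gripper opens to 92 mm and grips with 3 to 60 N. Pads are 20 mm wide; open, the fingers measure 128 mm over their backs; the gripper's body (75 mm by 189 mm) begins 69 mm behind the grasp point.
Start: joints at [-1.145, 0.468, -0.012, 1.603, 0.006, 1.071, -0.056], TCP at [293.72, 579.86, 214.592] pointing down, gripper open.
Joint ranges: [-2.53, 2.53], [-0.31, 2.02], [-1.57, 1.55], [0.28, 2.44], [-1.29, 4.43], [0.15, 1.84], [-2.92, 2.92]. Speed limits (rad/s): [2.57, 2.57, 3.14, 3.14, 3.14, 3.14, 3.14].

## Interface

Orientations are given as a rotation vector (axis times angle).
In Python, from rig import manip gives the robot as it stands.
- The arm moves only by the tool step_arm, never from a script. Its argument "plan" is a list that holds one entry, the list of rows, each a list of 7 numbers: the shift along the tool's x, y, z in cm, then the turn, a rotation vector about the tool's x, y, z in degrees, then the finger opening in cm, from 0 to 9.19. A call has 1 to 10 rows; each row is the pose to reach, as a shift and turn from the pose commanded when the call began, along the tool's axes at that moment; what a row does not reach only later rows make up. A row lasts 1/8 s, in which the tool goes at most 62.5 mm and 10.7 degrees, less where a joint would pass 70% of its speed; a pose out of reach is approached as far as the arm can. A call with a gripper value outside its range is refused whole. The fingers move at their own pace and stop on an object; "grip_force" is the grip in N (left out, the last holds). Time passes only in rows, so rows that repeat a pose let the fingers close. It gives the time, the measured TCP pose, the force, the opening and the grip force at its end, in the units of the state.
- manip.get_obs(): the state, without advancing time (a new reading comes with each control period).
- manip.get_image(name): name is "scene" or "top" or "wrist"; returns the picture (420x560x3 uint8, red, green, blue); there is no depth.
- manip.camera_info(name): a dict with "camera_matrix" (3x3 intrinsics, pixels), "view" (4x4, takes a point from world to camera coordinates). Camera axes: x right, y down, z forward; pixel columns grow to the right and rows downward; lengths in mm; the calibration is good to about 2 mm. A picture is of the moment at which its call begins: read the wrist's pose just before it. camera_info takes no time and is no camera call; for the wrist camera it gives the pose at the moment of the call.
- manip.sign_off(): hands the job in; it is judged then, once.
Trained networks look in the newest picture that a camera, given by its name, has taken for a name from the list of things; names that differ only in an ending like _2 or _b are one class to them, and where a whole thing is asked for, a point or a joint stands for the part that bears it (a point fixed in the world has none). Each returns a list of dicts, best first, with "score" (0 to 1); they miss things now and then, are a little off and sometimes report something else, mostly with a low value. They report only what shows in the picture. A call takes as long as a camera call. They do not tell look-alikes from the thing itself.
- manip.silhouettes(target, camera): "pixels" (420x560 bool, what is visible of it) and "uv" ([column, row] in pixels, amid what is visible of it).
- manip.place_of(target, camera): "uv" ([column, row] in pixels: a listed point, or the origin of a listed thing).
The state is a dict: "time": time; "joint_pos": joint angles; "qvel": joint speeds; "effort": joint torques, N m; "eef_pos": TCP position; "tcp_rot": TCP orientation; "contact_force": force on the tool from outside, world axes, zero at the start; "ft_torque": the same for the moment, N m; "width": opening from 0.0 (shut) to 1.0 (fully open); "grip_force": force on a finger pad.
Only numpy, scipy, OpenCV 4.12 (cv2) and the standard library are available. Lean on these libraries where they do the work, as an engineer would, in place of code of your own. Each camera call takes 0.05 s, during which the arm holds its last target. There are 200 camera calls.

## Task

Lift the blue-handled trimming tool out of the wooden stand and lower it, foot first, to the bottom of the stoneware jar, so that it is left leaning against the blue-glazed side of the rim, its loop end out over the blue lug. Set it down in the jar rather than dropping it in, do not shove or tip the jar, and leave the red tool in its hole and the unfired pots undisturbed.

Things in the scene. Friction and masses are not known exactly. Their poses are not given: they have to be found in the camera images.
- blue_tool: Potter's tool, a rod 14 mm thick, 190 mm long, 40 g: blue handle (150 mm), brass ferrule 13 mm thick (15 mm), flat steel wire loop on top (25 x 15 mm). Stands loop up in a hole of a fixed wooden stand (70 x 200 x 55 mm high; hole 16 mm wide, 40 mm deep), its foot 15 mm above the table, leaning up to 3 degrees. Origin: centre of the foot; z towards the loop. Grip the upper handle.
- blue_tool_head (a point): The loop end of the blue tool, on its axis 190 mm from the foot.
- jar: Pale stoneware jar, upright, loose, 0.7 kg, 105 mm high, 90 mm across; wall 6 mm, mouth 78 mm inside (70 at the floor), inner floor 8 mm above its underside. Origin: centre of the underside, z up. Its x axis points to the blue side, which faces away from the robot or sideways: 70 degrees of the rim glazed blue, and a blue lug (26 mm wide, 10 thick, 3 mm below the rim) reaching 67 mm from the axis.
- red_tool: A bystander: the same trimming tool with a red handle, standing in the stand's other hole, 120 mm from the blue one. Origin: centre of its foot; z along the tool.
- greenware: A bystander: a dome of small dark unfired pots, about 112 mm high, on a round white plaster bat 170 mm across, 0.9 kg, loose. Origin: centre of the bat's underside.
Not all that is in view belongs to the job. There is more than one size of the jar; the job needs the largest.

How it is judged:
By the outcome, as a careful person would: the job done as asked, in the order asked, and still so for the second after the job is handed in, with the robot touching nothing.
It also fails if it takes over 48 s, if anything falls off the work surface, if the arm or the gripper's body presses on something with over 40 N, if the wrist force passes 120 N, or if a joint passes its speed limit or range.

## Working session

There is one attempt and no reset: what is moved stays moved. The work goes in short steps, Python scripts to look and compute and a tool call to move; the robot and the scene stay as the last step left them, time stands still between calls to the robot, and variables do not carry over. Pictures are saved under pics/ and viewed, at most 10 in all, crops included, and the job is handed in when it is done.

Besides the shell and the picture viewer there is one more tool, called after ">>>" by a JSON object that holds its "method" and its "body", one argument or row to a line. step_arm: Moves the arm, as the interface text tells. Its arguments: {"type":"object","properties":{"plan":{"type":"array"},"grip_force":{"type":"number"}},"required":["plan"]}

```bash
ls; mkdir -p pics; cat > h.py <<'E'
from rig import manip
import numpy as np, cv2
from scipy.spatial.transform import Rotation as R
def ray(name,uv,ci=None):
    ci=ci or manip.camera_info(name);K=np.array(ci["camera_matrix"]);V=np.array(ci["view"])
    d=V[:3,:3].T@np.linalg.inv(K)@np.array([uv[0],uv[1],1.]);o=-V[:3,:3].T@V[:3,3];return o,d/np.linalg.norm(d)
def atz(name,uv,z,ci=None):
    o,d=ray(name,uv,ci);return o+d*(z-o[2])/d[2]
def tri(rs):
    A=np.zeros((3,3));b=np.zeros(3)
    for o,d in rs:
        P=np.eye(3)-np.outer(d,d);A+=P;b+=P@o
    x=np.linalg.solve(A,b);return x,[np.linalg.norm((np.eye(3)-np.outer(d,d))@(x-o)) for o,d in rs]
def proj(name,p,ci=None):
    ci=ci or manip.camera_info(name);K=np.array(ci["camera_matrix"]);V=np.array(ci["view"])
    q=K@(V[:3,:3]@np.array(p)+V[:3,3]);return q[:2]/q[2]
def save(name,f,crop=None,s=1):
    im=manip.get_image(name)[:,:,::-1]
    if crop: im=im[crop[1]:crop[3],crop[0]:crop[2]]
    cv2.imwrite(f,cv2.resize(im,None,fx=s,fy=s,interpolation=cv2.INTER_CUBIC))
E
python3 - <<'E'
from h import *
np.set_printoptions(precision=1,suppress=True)
ims=[manip.get_image(n)[:,:,::-1] for n in("scene","top")]
for i,n in zip(ims,("scene","top")): cv2.imwrite(f"pics/{n}0.png",i)
for n in("scene","top"):
  print(n,-np.array(manip.camera_info(n)["view"])[:3,:3].T@np.array(manip.camera_info(n)["view"])[:3,3])
  for t in("blue_tool","blue_tool_head","jar","red_tool","greenware"):
    print(t,[(np.round(d["uv"]),round(d["score"],2)) for d in manip.place_of(t,n)])
print(manip.get_obs())
E
```

```text
pics
scene [1064.6  511.3  845.1]
blue_tool [(array([365., 314.]), 0.65)]
blue_tool_head [(array([370., 267.]), 0.67)]
jar [(array([284., 226.]), 0.9), (array([291., 194.]), 0.85), (array([253., 265.]), 0.7)]
red_tool [(array([335., 276.]), 0.6)]
greenware [(array([235., 182.]), 0.65)]
top [ 313.6  -50.6 1229.6]
blue_tool [(array([186., 203.]), 0.64), (array([387., 241.]), 0.16)]
blue_tool_head [(array([173., 183.]), 0.64)]
jar [(array([285., 182.]), 0.92), (array([295., 231.]), 0.75), (array([323., 267.]), 0.59)]
red_tool [(array([224., 214.]), 0.47)]
greenware [(array([188., 202.]), 0.5), (array([224., 213.]), 0.23)]
{'time': 0.6, 'joint_pos': array([-1.1,  0.5, -0. ,  1.6,  0. ,  1.1, -0.1]), 'qvel': array([ 0.,  0., -0., -0.,  0., -0., -0.]), 'effort': array([ -0. , -52. ,  -0. , -24.4,  -0.1,   0. ,   0. ]), 'eef_pos': array([293.7, 579.9, 214.6]), 'tcp_rot': array([0.7, 3.1, 0. ]), 'contact_force': array([0.5, 0.1, 0.4]), 'ft_torque': array([-0.,  0., -0.]), 'grip_force': 0.0, 'width': 1.0006250192500759}
```

View pics/scene0.png

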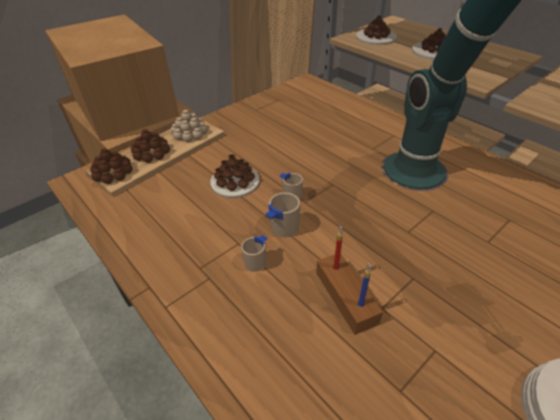

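View pics/top0.png

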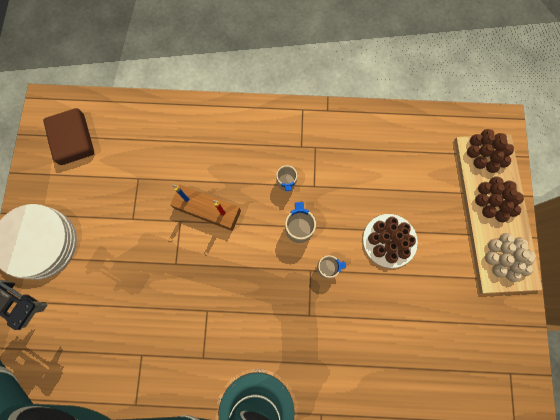

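The scene picture shows jars at (284,215) (largest), (292,186) and (253,253). In the top picture the same jars are at (300,226), (329,266) and (287,178).

- **Jar:** I choose the largest, top (300,226), with its lug at (299,209) facing away from the robot.
- **Tool:** the candidates are the blue one at scene (364,290) / top (181,194) and the red one at scene (338,252) / top (220,209). I choose the blue one.

```bash
python3 - <<'E'
from h import *
np.set_printoptions(precision=1,suppress=True)
save("scene","pics/crop1.png",(220,160,400,340),3.3)
manip.get_image("top")
g=lambda t,n:[np.array(d["uv"]) for d in manip.place_of(t,n)]
js,jt=g("jar","scene"),g("jar","top")
for a in js:
  for b in jt:
    x,r=tri([ray("scene",a),ray("top",b)])
    print(a,b,x,r[0], atz("scene",a,0),atz("top",b,0))
for t in("blue_tool","blue_tool_head","red_tool","greenware"):
  for a in g(t,"scene"):
    for b in g(t,"top"):
      x,r=tri([ray("scene",a),ray("top",b)]);print(t,a,b,x,r[0])
for d in manip.silhouettes("jar","top"):
  ys,xs=np.where(d["pixels"]);print(d["uv"],d["score"],xs.min(),xs.max(),ys.min(),ys.max(),len(xs))
im=manip.get_image("top");h=cv2.cvtColor(im,cv2.COLOR_RGB2HSV);m=((h[...,0]>100)&(h[...,0]<130)&(h[...,1]>150)&(h[...,2]>60)).astype(np.uint8)
n,_,st,c=cv2.connectedComponentsWithStats(m)
for i in range(1,n):
  if st[i,4]>8: print(st[i],c[i],atz("top",c[i],100))
E
```

```text
[292.  193.6] [287.8 183.4] [594.3 -37.9 225. ] 28.301827367687448 [ 406.1 -201.1    0. ] [679.9 -62.    0. ]
[292.  193.6] [296.8 228.6] [509.2 -90.8 131.7] 0.8768659782569685 [ 406.1 -201.1    0. ] [533.3 -96.4   0. ]
[292.  193.6] [322.2 265.5] [ 422.  -178.9   22.8] 3.388684365052554 [ 406.1 -201.1    0. ] [ 421.8 -178.7    0. ]
[254.7 263.2] [287.8 183.4] [681.5 -61.3  -8. ] 1.0851375543977797 [684.5 -55.    0. ] [679.9 -62.    0. ]
[254.7 263.2] [296.8 228.6] [ 589.5 -129.4 -157. ] 38.60682652221955 [684.5 -55.    0. ] [533.3 -96.4   0. ]
[254.7 263.2] [322.2 265.5] [ 491.  -251.9 -354. ] 52.122341316294325 [684.5 -55.    0. ] [ 421.8 -178.7    0. ]
[285.2 227.6] [287.8 183.4] [622.8 -37.  124.8] 30.522779873836125 [529.  -99.3   0. ] [679.9 -62.    0. ]
[285.2 227.6] [296.8 228.6] [532.2 -96.    4.8] 0.2745050517487556 [529.  -99.3   0. ] [533.3 -96.4   0. ]
[285.2 227.6] [322.2 265.5] [ 437.3 -196.9 -140.7] 4.673140961148986 [529.  -99.3   0. ] [ 421.8 -178.7    0. ]
blue_tool [358.1 315.5] [188.2 200.9] [604.6 250.8  10.3] 0.33025136714433306
blue_tool_head [368.4 265.8] [173.  182.8] [605.9 249.3 204.7] 0.5963828919390591
greenware [231.8 179.7] [387.1 240.1] [ 513.4 -382.2   10.4] 7.052334945252601
[328.8, 266.0] 0.9 316 345 255 277 490
[296.2, 225.6] 0.82 285 315 202 242 872
[287.2, 180.0] 0.72 276 296 165 190 456
[282 182  12   9  59] [287.5 186. ] [642.  -60.6 100. ]
[178 190  11  11  47] [183.1 195.5] [598.7 245.4 100. ]
[291 202  18  13 118] [299.1 208.4] [575.4 -97.3 100. ]
[337 259   9  13  59] [340.5 264.9] [ 417.1 -219.9  100. ]
```

View pics/crop1.png

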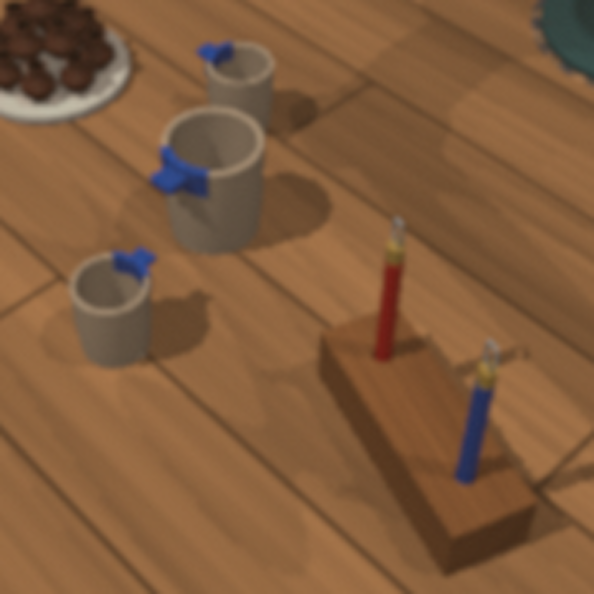

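The crop confirms it: the largest jar (crop centre (215,180)) has its blue lug at (180,172). The blue-handled tool stands in the stand's near hole at (478,430), and the red one is in the other hole at (390,310). Next I work out a view pose near the tool.

```bash
cat >> h.py <<'E'
def ori(tilt,yaw=0):
    # gripper z = forward tilt (deg) from down in the heading yaw, y horizontal
    a,t=np.radians(yaw),np.radians(tilt);f=np.array([np.cos(a),np.sin(a),0])
    z=f*np.sin(t)-np.array([0,0,1])*np.cos(t);y0=np.array([-f[1],f[0],0])
    best=None
    for s in(1,-1):
        y=s*y0;M=np.column_stack([np.cross(y,z),y,z])
        r=R.from_matrix(M)
        ang=(R.from_rotvec(manip.get_obs()["tcp_rot"]).inv()*r).magnitude()
        if best is None or ang<best[0]: best=(ang,r)
    return best[1]
def delta(p,r,o=None):
    o=o or manip.get_obs();r0=R.from_rotvec(o["tcp_rot"])
    return np.round(r0.inv().apply(np.array(p)-o["eef_pos"])/10,2),np.round(np.degrees((r0.inv()*r).as_rotvec()),1)
E
python3 - <<'E'
from h import *
np.set_printoptions(precision=2,suppress=True)
o=manip.get_obs();r0=R.from_rotvec(o["tcp_rot"]);print(r0.as_matrix());ci=manip.camera_info("wrist");V=np.array(ci["view"])
C=-V[:3,:3].T@V[:3,3];print("cam in tool",r0.inv().apply(C-o["eef_pos"]),(r0.inv().as_matrix()@V[:3,:3].T)[:,2],ci["camera_matrix"])
r=ori(15);print(r.as_matrix());print(delta([480,250,260],r))
print("rim c",atz("top",(300,227),105),"lug",atz("top",(299,208.4),100))
E
```

```text
[[-0.89  0.45  0.  ]
 [ 0.45  0.89 -0.  ]
 [-0.   -0.   -1.  ]]
cam in tool [  71.15    0.83 -169.88] [-0.25 -0.    0.97] [[318.09   0.   281.84]
 [  0.   318.09 207.03]
 [  0.     0.     1.  ]]
[[-0.97  0.    0.26]
 [ 0.    1.    0.  ]
 [-0.26  0.   -0.97]]
(array([-31.52, -21.01,  -4.54]), array([ -3.5, -14.7, -26.7]))
rim c [ 519.62 -101.53  105.  ] lug [575.57 -96.94 100.  ]
```

```bash
python3 - <<'E'
from h import *
print(delta([500,250,280],ori(15)))
E
```

```text
(array([-33.31, -20.1 ,  -6.54]), array([ -3.5, -14.7, -26.7]))
```

>>> {"method": "step_arm", "body": {
  "plan": [
    [[-33.3,-20.1,-6.5,-3.5,-14.7,-26.7,4],[-33.3,-20.1,-6.5,-3.5,-14.7,-26.7,4],[-33.3,-20.1,-6.5,-3.5,-14.7,-26.7,4],[-33.3,-20.1,-6.5,-3.5,-14.7,-26.7,4],[-33.3,-20.1,-6.5,-3.5,-14.7,-26.7,4],[-33.3,-20.1,-6.5,-3.5,-14.7,-26.7,4],[-33.3,-20.1,-6.5,-3.5,-14.7,-26.7,4],[-33.3,-20.1,-6.5,-3.5,-14.7,-26.7,4],[-33.3,-20.1,-6.5,-3.5,-14.7,-26.7,4],[-33.3,-20.1,-6.5,-3.5,-14.7,-26.7,4]]
  ]
}}

```text
time: 2.5
eef_pos: [499.0, 251.6, 279.2]
tcp_rot: [-0.004, 2.881, 0.0]
contact_force: [-0.8, 0.3, -0.2]
width: 0.437
grip_force: 0.0
```

```bash
python3 - <<'E'
from h import *
np.set_printoptions(precision=1,suppress=True)
ci=manip.camera_info("wrist");save("wrist","pics/w1.png")
for t in("blue_tool","blue_tool_head","red_tool"):
  for d in manip.place_of(t,"wrist"): print(t,np.array(d["uv"]),d["score"])
hd=manip.place_of("blue_tool_head","top");
manip.get_image("top")
im=manip.get_image("wrist");h=cv2.cvtColor(im,cv2.COLOR_RGB2HSV);m=((h[...,0]>100)&(h[...,0]<130)&(h[...,1]>130)&(h[...,2]>50)).astype(np.uint8)
n,_,st,c=cv2.connectedComponentsWithStats(m)
for i in range(1,n):
  if st[i,4]>100:
    ys,xs=np.where(_==i)
    print(st[i],c[i])
    for e in(ys.min(),ys.max()):
      s=np.abs(ys-e)<=2;print("end",xs[s].mean(),e)
# tool plane-intersection: blue axis end rays
for z in (165,155,55): print(z,proj("wrist",[605,250,z],ci))
E
```

```text
blue_tool [274.9 194.2] 0.76
blue_tool_head [277.4 289.9] 0.56
red_tool [196.6 172.3] 0.94
[  0 194  18  30 163] [  4.3 212. ]
end 15.142857142857142 194
end 3.1904761904761907 223
[ 45 237  32  20 322] [ 58.5 246.2]
end 54.48 237
end 47.30769230769231 256
165 [279.3 265.7]
155 [279.4 259.6]
55 [279.9 212.4]
```

View pics/w1.png

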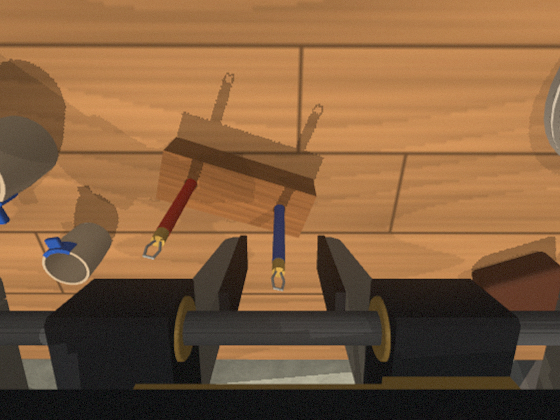

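The wrist view shows the blue tool between the fingers: loop end at (278,289), handle top near (279,262), hole near (279,207). The red tool is at (175,215), and the jar is at far left.

```bash
python3 - <<'E'
from h import *
np.set_printoptions(precision=1,suppress=True)
ci=manip.camera_info("wrist");im=manip.get_image("wrist")
g=lambda t,n:np.array(manip.place_of(t,n)[0]["uv"])
manip.get_image("top");manip.get_image("scene")
print("head",tri([ray("wrist",(277.5,289.5),ci),ray("top",g("blue_tool_head","top")),ray("scene",g("blue_tool_head","scene"))]))
h=cv2.cvtColor(im,cv2.COLOR_RGB2HSV)
for r in range(200,280,4):
  s=np.where((h[r,250:310,0]>105)&(h[r,250:310,0]<135)&(h[r,250:310,1]>90))[0]+250
  if len(s): print(r,s.min(),s.max())
for z in(205,165):
  print(z,atz("wrist",(277.8,289.5 if z==205 else 263),z,ci))
print("hole z55",atz("wrist",(279.5,209),55,ci))
E
```

```text
head (array([600.6, 249.4, 206.3]), [np.float64(2.4633994231119676), np.float64(2.827105994899189), np.float64(0.8528059928127188)])
204 281 281
208 277 284
212 276 284
216 276 284
220 276 284
224 276 284
228 276 284
232 276 284
236 275 284
240 275 285
244 275 285
248 275 285
252 275 285
256 275 285
205 [601.1 247.3 205. ]
165 [602.6 246.9 165. ]
hole z55 [600.8 248.   55. ]
```

```bash
python3 - <<'E'
from h import *
o=manip.get_obs();print(o["eef_pos"],o["joint_pos"])
r=ori(15);z=r.as_matrix()[:,2];g=np.array([601.5,248.2,152]);t=g+19*z
for k in(110,0): print(t-k*z,delta(t-k*z,r))
E
```

```text
[499.95742471 250.01386655 279.57606435] [-0.73058263  0.12426149  0.13000718  1.94271458  0.17261152  0.86663715
  0.86911189]
[577.9474669  248.2        239.89925019] (array([-6.51, -0.18,  5.85]), array([-0., -0., -0.]))
[606.41756186 248.2        133.6474093 ] (array([-6.51, -0.18, 16.85]), array([-0., -0., -0.]))
```

>>> {"method": "step_arm", "body": {
  "plan": [
    [[-6.5,-0.2,5.9,0,0,0,4],[-6.5,-0.2,5.9,0,0,0,4],[-6.5,-0.2,5.9,0,0,0,4],[-6.5,-0.2,9,0,0,0,4],[-6.5,-0.2,12,0,0,0,4],[-6.5,-0.2,15,0,0,0,4],[-6.5,-0.2,16.9,0,0,0,4],[-6.5,-0.2,16.9,0,0,0,4],[-6.5,-0.2,16.9,0,0,0,4]]
  ]
}}

```text
time: 4.22
eef_pos: [606.7, 248.6, 134.4]
tcp_rot: [0.0, 2.879, 0.001]
contact_force: [0.8, -0.2, 0.2]
width: 0.436
grip_force: 0.0
```

```bash
python3 - <<'E'
from h import *
o=manip.get_obs();print(o["eef_pos"],o["contact_force"]);save("wrist","pics/w2.png")
print(manip.get_obs()["eef_pos"])
E
```

```text
[606.74852197 248.55780774 134.40973641] [ 0.77390098 -0.15102477  0.17768557]
[606.85896192 248.63156377 134.62472329]
```

View pics/w2.png

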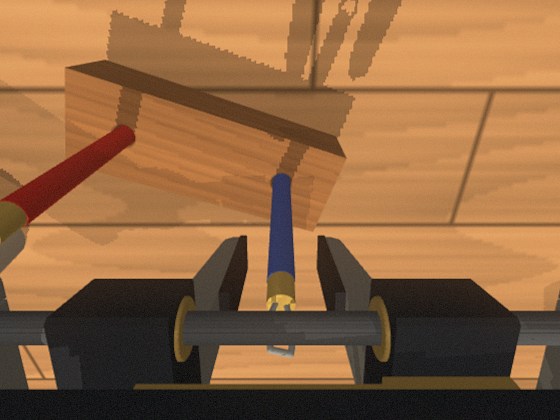

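The blue handle is centred between the fingers, with the ferrule edge at (280,277) and the hole at (282,180). I close on it.

>>> {"method": "step_arm", "body": {
  "plan": [
    [[0,0,0,0,0,0,0.5],[0,0,0,0,0,0,0.5],[0,0,0,0,0,0,0.5],[0,0,0,0,0,0,0.5],[0,0,0,0,0,0,0.5],[0,0,0,0,0,0,0.5]]
  ],
  "grip_force": 15
}}

```text
time: 5.03
eef_pos: [606.7, 248.1, 133.5]
tcp_rot: [0.0, 2.88, 0.0]
contact_force: [-0.5, -0.3, 3.1]
width: 0.145
grip_force: 15.0
```

```bash
python3 - <<'E'
from h import *
ci=manip.camera_info("wrist");print(proj("wrist",[601.5,248.2,165],ci),proj("wrist",[601.5,248.2,55],ci))
r=R.from_rotvec(manip.get_obs()["tcp_rot"]);p=manip.get_obs()["eef_pos"];
print(manip.get_obs()["width"],manip.get_obs()["grip_force"],proj("wrist",p-19*r.as_matrix()[:,2],ci),proj("wrist",p,ci))
print(r.inv().apply([0,0,10]))
E
```

```text
[280.39937031 283.84796617] [280.84533439 184.40518624]
0.1450731882957037 15.000995483715087 [280.31679531 266.28362072] [280.455711   251.93144069]
[-2.59028084e+00  1.32204216e-03 -9.65869781e+00]
```

>>> {"method": "step_arm", "body": {
  "plan": [
    [[-0.25,0,-0.95,0,0,0,0.5],[-0.65,0,-2.4,0,0,0,0.5],[-1.3,0,-4.8,0,0,0,0.5],[-2.05,0,-7.7,0,0,0,0.5],[-2.85,0,-10.6,0,0,0,0.5],[-3.65,0,-13.5,0,0,0,0.5],[-3.65,0,-13.5,0,0,0,0.5],[-3.65,0,-13.5,0,0,0,0.5]]
  ]
}}

```text
time: 6.02
eef_pos: [606.2, 247.8, 272.4]
tcp_rot: [0.0, 2.881, -0.001]
contact_force: [-0.1, 0.2, -1.0]
width: 0.143
grip_force: 15.0
```

>>> {"method": "step_arm", "body": {
  "plan": [
    [[6,0,-1.6,0,0,0,0.5],[12,0,-3.2,0,0,0,0.5],[15.1,0,-4.0,0,0,0,0.5],[15.1,-6,-4.0,0,0,0,0.5],[15.1,-12,-4.0,0,0,0,0.5],[15.1,-18,-4.0,0,0,0,0.5],[15.1,-24,-4.0,0,0,0,0.5],[15.1,-30,-4.0,0,0,0,0.5],[15.1,-34.5,-4.0,0,0,0,0.5],[15.1,-34.5,-4.0,0,0,0,0.5]]
  ]
}}

```text
time: 7.28
eef_pos: [449.4, -99.9, 271.8]
tcp_rot: [0.01, 2.882, -0.001]
contact_force: [0.5, 0.4, -1.0]
width: 0.148
grip_force: 15.0
```

>>> {"method": "step_arm", "body": {
  "plan": [
    [[0,0,0,0,0,0,0.5],[0,0,0,0,0,0,0.5],[0,0,0,0,0,0,0.5]]
  ]
}}

```text
time: 7.65
eef_pos: [450.5, -95.9, 272.4]
tcp_rot: [-0.003, 2.881, -0.0]
contact_force: [0.4, -0.5, -0.1]
width: 0.148
grip_force: 15.0
```

```bash
python3 - <<'E'
from h import *
np.set_printoptions(precision=1,suppress=True)
o=manip.get_obs();print(o["eef_pos"],o["tcp_rot"],o["qvel"]);ci=manip.camera_info("wrist");save("wrist","pics/w3.png")
r=R.from_rotvec(o["tcp_rot"])
manip.get_image("top");manip.get_image("scene")
for t in("blue_tool","blue_tool_head","jar"):
  for n in("wrist","scene","top"):
    print(t,n,[(np.array(d["uv"]),round(d["score"],2)) for d in manip.place_of(t,n)])
print(proj("wrist",o["eef_pos"]-19*r.as_matrix()[:,2],ci))
np.savez("w3.npz",**{k:np.array(v) for k,v in ci.items()},p=o["eef_pos"],r=o["tcp_rot"])
E
```

```text
[450.5 -95.9 272.4] [-0.   2.9 -0. ] [ 0. -0.  0. -0. -0. -0.  0.]
blue_tool wrist [(array([280. , 166.2]), 0.83)]
blue_tool scene [(array([310.2, 180.1]), 0.66)]
blue_tool top []
blue_tool_head wrist [(array([282.8, 357.7]), 0.65)]
blue_tool_head scene [(array([310.2, 117.5]), 0.68)]
blue_tool_head top []
jar wrist [(array([279. , 179.3]), 0.72), (array([206.1,  95.9]), 0.58)]
jar scene [(array([289.4, 225.9]), 0.94), (array([254.1, 264.2]), 0.9), (array([288.4, 193.5]), 0.59)]
jar top [(array([297.4, 230.5]), 0.96), (array([286.3, 183. ]), 0.89)]
[280.3 266.2]
```

View pics/w3.png

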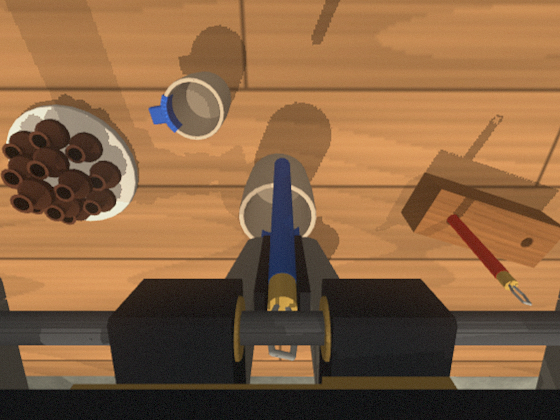

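The wrist view shows the jar's rim spanning (240–316, ~213), partly hidden by the held tool. The tool's foot is at (281,160), and the hole at (528,242) is now empty. I fit the rim and the held tool's angle.

```bash
python3 - <<'E'
from h import *
from scipy.optimize import least_squares as L
np.set_printoptions(precision=1,suppress=True)
d=np.load("w3.npz");ci={k:d[k] for k in("camera_matrix","view")};p=d["p"];r=R.from_rotvec(d["r"]);g=p-19*r.as_matrix()[:,2]
im=cv2.imread("pics/w3.png")
th=np.linspace(0,2*np.pi,181)
def circ(c,R_=45,z=105): return np.array([proj("w",[c[0]+R_*np.cos(t),c[1]+R_*np.sin(t),z],ci) for t in th])
def ex(c):
  q=circ(c);return q[:,0].min(),q[:,0].max(),q[:,1].min(),q[q[:,0].argmin(),1]
print(ex([531,-97]))
# bright rim pixels: pale wall-top
hsv=cv2.cvtColor(im,cv2.COLOR_BGR2HSV);
m=(hsv[...,2]>190)&(hsv[...,1]<90);m[:150]=0;m[245:]=0;m[:,:225]=0;m[:,330:]=0
ys,xs=np.where(m);print(len(xs),xs.min(),xs.max(),ys.min(),ys.max())
pts=np.c_[xs,ys]
s=L(lambda c:[np.linalg.norm(atz("w",q,105,ci)[:2]-c)-42 for q in pts],[531,-97],loss="soft_l1")
print("rim",s.x,np.abs(s.fun).mean())
for a in(-4,-2,0,2,4): print(a,proj("w",g-138*np.array([np.sin(np.radians(a)),0,np.cos(np.radians(a))]),ci),proj("w",g+52*np.array([np.sin(np.radians(a)),0,np.cos(np.radians(a))]),ci))
x,e=tri([ray("scene",(289.4,225.9)),ray("top",(297.4,230.5))]);print(x,e)
# lug in scene
hh=cv2.cvtColor(manip.get_image("scene"),cv2.COLOR_RGB2HSV);mm=((hh[...,0]>100)&(hh[...,0]<130)&(hh[...,1]>130)&(hh[...,2]>50)).astype(np.uint8);n,_,st,c=cv2.connectedComponentsWithStats(mm)
for i in range(1,n):
  if st[i,4]>8: print(st[i],c[i],atz("scene",c[i],99))
E
```

```text
(np.float64(241.03287903513848), np.float64(319.07066551051724), np.float64(183.0409127383426), np.float64(216.01109413255588))
516 239 315 183 238
rim [ 529.9 -100.4] 1.1608440132414153
-4 [280.9 175. ] [279.8 351.1]
-2 [280.9 169.9] [279.8 354.5]
0 [280.9 164.9] [279.8 357.7]
2 [280.9 159.8] [279.8 360.7]
4 [280.9 154.8] [279.8 363.5]
[522.7 -94.4   8.1] [np.float64(4.989759512656868), np.float64(4.989759512656795)]
[306 147   3  29  40] [306.8 163.1] [ 345.5 -195.5   99. ]
[281 174   8   4  20] [284.4 175.4] [ 441.8 -197.3   99. ]
[267 205  15  13 102] [273.6 212.4] [575.9 -94.1  99. ]
[256 236  10   7  41] [260.5 239.1] [667.4 -40.9  99. ]
```

```bash
python3 - <<'E'
from h import *
np.set_printoptions(precision=1,suppress=True)
ph=4.5;u=np.array([np.cos(np.radians(ph)),np.sin(np.radians(ph)),0]);J=np.array([530.3,-99.5,0])
r=ori(-13,ph);t=J+40.7*u+[0,0,255]
print(t,delta(t,r),manip.get_obs()["joint_pos"])
E
```

```text
[570.9 -96.3 255. ] (array([-11.2,   0.1,   4.8]), array([-0.1, 28. , -4.6])) [-0.4 -0.1  0.6  2.2  0.   0.8  1.7]
```

>>> {"method": "step_arm", "body": {
  "plan": [
    [[-2,0,0,0,4.7,-0.8,0.5],[-4,0,0.8,0,9.4,-1.5,0.5],[-6,0,1.8,0,14,-2.3,0.5],[-8,0,2.8,0,19,-3.1,0.5],[-9.6,0.1,3.8,0,23.5,-3.8,0.5],[-11.2,0.1,4.8,-0.1,28,-4.6,0.5],[-11.2,0.1,4.8,-0.1,28,-4.6,0.5],[-11.2,0.1,4.8,-0.1,28,-4.6,0.5],[-11.2,0.1,4.8,-0.1,28,-4.6,0.5]]
  ]
}}

```text
time: 9.43
eef_pos: [570.4, -96.2, 256.2]
tcp_rot: [0.114, -2.914, 0.012]
contact_force: [-0.2, -0.5, -0.1]
width: 0.149
grip_force: 15.0
```

```bash
python3 - <<'E'
from h import *
np.set_printoptions(precision=2,suppress=True)
o=manip.get_obs();print(o["eef_pos"],o["joint_pos"],o["contact_force"]);ci=manip.camera_info("wrist");save("wrist","pics/w4.png")
r=R.from_rotvec(o["tcp_rot"]);M=r.as_matrix();g=o["eef_pos"]-19*M[:,2]
def ax(a): return R.from_rotvec(np.radians(a)*M[:,1]).apply(-M[:,2])  # relative angle about tool y
for a in(14,16,18): print(a,"foot",g-137*ax(a),proj("wrist",g-137*ax(a),ci),"axis",ax(a))
for R_ in(39,45):
  q=np.array([proj("wrist",[530.3+R_*np.cos(t),-99.5+R_*np.sin(t),105],ci) for t in np.linspace(0,6.28,60)]);print(R_,q.min(0),q.max(0))
print(ori(-13,4.5).inv().apply([0,0,-10]),delta([570.9,-96.3,113],ori(-13,4.5)))
E
```

```text
[570.43 -96.24 256.18] [-0.36  0.48  0.63  1.6  -0.21  1.36  1.96] [-0.16 -0.51 -0.09]
14 foot [ 512.78 -100.68  152.57] [280.8  167.46] axis [0.45 0.03 0.89]
16 foot [ 508.57 -101.01  154.81] [280.79 162.44] axis [0.48 0.04 0.88]
18 foot [ 504.44 -101.34  157.2 ] [280.78 157.4 ] axis [0.51 0.04 0.86]
39 [243.36 151.15] [318.   225.91]
45 [237.61 145.36] [323.74 231.61]
[-2.25  0.    9.74] (array([-3.24, -0.03, 13.96]), array([0. , 0.1, 0. ]))
```

View pics/w4.png

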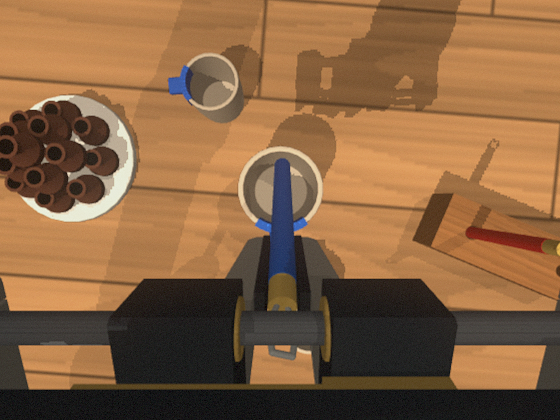

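The jar's rim appears at columns 238–323 and rows 147–232, as predicted. Its blue glaze is centred at (281,225), right under the tool's axis, and the foot is at (281,162) inside the mouth. I lower it.

>>> {"method": "step_arm", "body": {
  "plan": [
    [[-0.7,0,2.9,0,0,0,0.5],[-1.35,0,5.85,0,0,0,0.5],[-2.0,0,8.75,0,0,0,0.5],[-2.5,0,10.9,0,0,0,0.5],[-2.8,0,12.2,0,0,0,0.5],[-3.05,0,13.15,0,0,0,0.5],[-3.05,0,13.15,0,0,0,0.5],[-3.05,0,13.15,0,0,0,0.5]]
  ],
  "grip_force": 10
}}

```text
time: 10.48
eef_pos: [571.7, -96.0, 121.0]
tcp_rot: [0.116, -2.913, 0.013]
contact_force: [0.4, -0.6, -0.9]
width: 0.151
grip_force: 10.0
```

>>> {"method": "step_arm", "body": {
  "plan": [
    [[-0.05,0,0.2,0,0,0,0.5],[-0.09,0,0.4,0,0,0,0.5],[-0.11,0,0.5,0,0,0,0.5],[-0.11,0,0.5,0,0,0,0.5],[-0.11,0,0.5,0,0,0,0.5]]
  ]
}}

```text
time: 11.1
eef_pos: [571.1, -95.9, 115.1]
tcp_rot: [0.116, -2.912, 0.013]
contact_force: [1.1, -0.1, -0.1]
width: 0.147
grip_force: 10.0
```

```bash
python3 - <<'E'
from h import *
np.set_printoptions(precision=2,suppress=True)
o=manip.get_obs();print(o["eef_pos"],o["contact_force"],o["ft_torque"])
save("scene","pics/s5.png",(240,110,360,260),4)
save("wrist","pics/w5.png")
E
```

```text
[571.14 -95.94 115.15] [ 1.12 -0.13 -0.12] [ 0.06 -0.2   0.04]
```

View pics/w5.png

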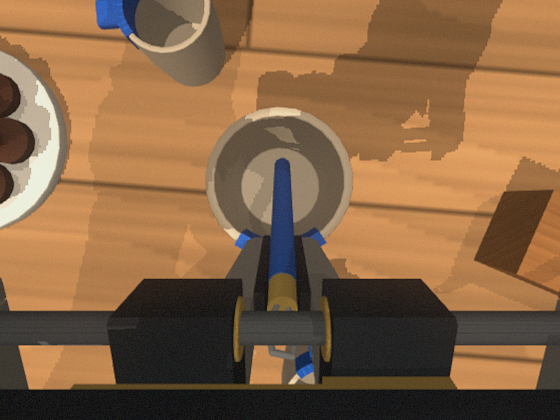

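The foot is inside the jar just above its floor at (281,162), and the glaze ends show evenly at (243,240) and (318,238). I lower the last millimetres in small steps.

>>> {"method": "step_arm", "body": {
  "plan": [
    [[-0.02,0,0.1,0,0,0,0.5],[-0.03,0,0.15,0,0,0,0.5],[-0.03,0,0.15,0,0,0,0.5],[-0.03,0,0.15,0,0,0,0.5]]
  ]
}}

```text
time: 11.7
eef_pos: [571.1, -95.9, 113.6]
tcp_rot: [0.116, -2.912, 0.013]
contact_force: [-0.1, 0.2, -0.5]
width: 0.148
grip_force: 10.0
```

>>> {"method": "step_arm", "body": {
  "plan": [
    [[-0.02,0,0.1,0,0,0,0.5],[-0.02,0,0.1,0,0,0,0.5],[-0.02,0,0.1,0,0,0,0.5]]
  ]
}}

```text
time: 12.08
eef_pos: [571.2, -96.0, 112.8]
tcp_rot: [0.116, -2.912, 0.013]
contact_force: [0.4, -0.4, 2.0]
width: 0.148
grip_force: 10.0
```

That reads as floor contact (2 N). I open gently, stepwise, and let the tool settle before backing off.

>>> {"method": "step_arm", "body": {
  "plan": [
    [[0,0,0,0,0,0,1.5],[0,0,0,0,0,0,1.7],[0,0,0,0,0,0,1.9],[0,0,0,0,0,0,2.1],[0,0,0,0,0,0,2.5],[0,0,0,0,0,0,3.0],[0,0,0,0,0,0,3.6],[0,0,0,0,0,0,3.6]]
  ],
  "grip_force": 3
}}

```text
time: 13.08
eef_pos: [571.0, -95.9, 112.6]
tcp_rot: [0.115, -2.912, 0.013]
contact_force: [0.8, 0.2, -0.3]
width: 0.391
grip_force: 0.0
```

```bash
python3 - <<'E'
from h import *
o=manip.get_obs();print(o["eef_pos"],o["contact_force"],o["width"])
save("wrist","pics/w6.png")
print(delta([571+90*np.sin(np.radians(13)),-96,113+90],ori(-13,4.5)))
E
```

```text
[571.01685842 -95.9285726  112.57847273] [ 0.76729199  0.20907908 -0.29330377] 0.3914546223385168
(array([ 0.08, -0.17, -9.26]), array([ 0., -0.,  0.]))
```

View pics/w6.png

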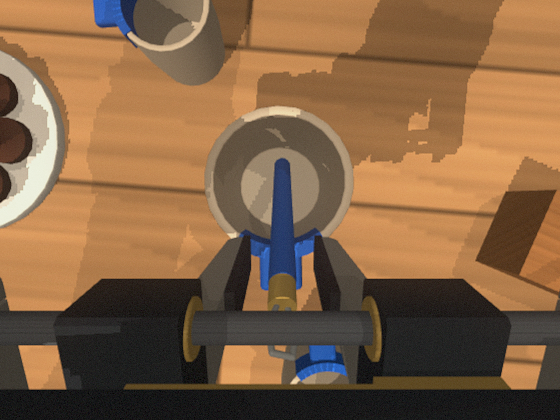

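The released tool rests on the blue-glazed rim, with its loop out over the blue lug at (281,270). The fingers are clear on both sides, so I back straight off along the fingers.

>>> {"method": "step_arm", "body": {
  "plan": [
    [[0,0,-1,0,0,0,3.6],[0,0,-2.5,0,0,0,3.6],[0,0,-5,0,0,0,3.6],[0,0,-8,0,0,0,3.6],[0,0,-12,0,0,0,3.6],[0,0,-16,0,0,0,3.6],[0,0,-16,0,0,0,3.6],[0,0,-16,0,0,0,3.6]]
  ]
}}

```text
time: 14.12
eef_pos: [606.7, -93.0, 268.5]
tcp_rot: [0.115, -2.912, 0.012]
contact_force: [0.7, -0.6, -0.8]
width: 0.389
grip_force: 0.0
```

```bash
python3 - <<'E'
from h import *
print(manip.get_obs()["eef_pos"])
a=manip.get_image("scene")[90:290,200:400,::-1]
b=manip.get_image("wrist")[:,:,::-1]
cv2.imwrite("pics/fin.png",np.hstack([cv2.resize(a,(400,400)),cv2.resize(b,(400,300))[[*range(300)]+[299]*100]]))
E
```

```text
[606.74017304 -93.01178164 268.50598255]
```

View pics/fin.png

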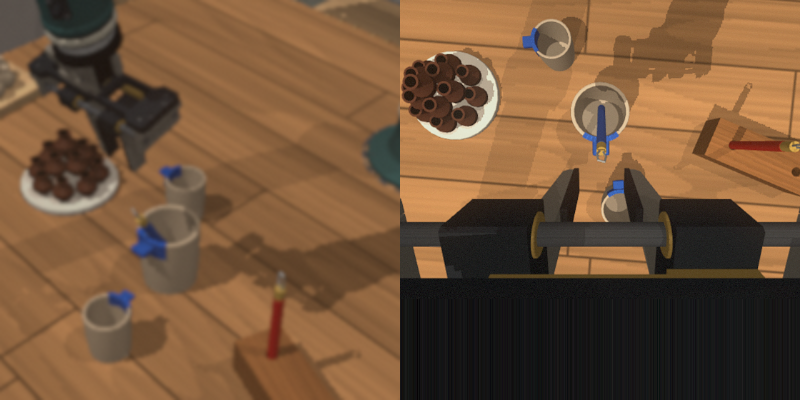

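The tool leans in the jar with its loop over the blue lug (right picture, (601,150)). The jar is upright, the red tool is in its hole, the pots are untouched and the gripper is clear.

```bash
python3 -c "
from rig import manip
print(manip.sign_off())"
```

```text
the job is handed in; nothing more can be done
None
```

The blue tool stands foot-down in the largest jar, leaning on the blue-glazed rim with its loop over the blue lug; the jar is upright, the red tool and pots are undisturbed, and the job was handed in at about 14 s.

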